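Walk a die block square to the fence

ROBOT

A 6-joint arm with a two-finger parallel gripper is mounted at the origin on the work surface. World frame = base frame: x ahead of the robot, y to its left, z up, the work surface at z = 0. Lengths are in m, angles in rad, forces in N, time in s.
With the tool pointing down it reaches from about 0.3 to 0.75 m from the base axis. Payload 8.5 kg.
Tool frame: the origin (TCP) lies at the very end of the fingers, on their centre line; the grasp point (between the pads) lies 19 mm behind it (robot.grip_point_offset is the z of the grasp point in the tool frame, in m); z points along the fingers, y is the direction in which the jaws open and shut (so a half turn about z gives the same grasp; the last joint's range is limited). The gripper opens to 85 mm and grips with 20 to 120 N. Pads are 22 mm wide; open, the fingers measure 114 mm over their backs; the gripper's body (76 mm by 85 mm) begins 54 mm behind the grasp point. The pads swing forward as they close: fully open they stand 13 mm farther back than shut.
Start: joints at [-1.524, 0.381, 1.297, -0, 1.464, -0.215], TCP at [0.142, -0.531, 0.231] pointing down, gripper open.
Joint ranges: [-3.11, 3.11], [-0.89, 2.33], [0.22, 2.48], [-1.42, 4.56], [0.17, 2.85], [-2.88, 2.88]. Speed limits (rad/s): [2.39, 2.39, 3.14, 3.14, 3.14, 3.14].

INTERFACE

Orientations are given as a unit quaternion [w, x, y, z].
In Python, from rig import robot gives the robot as it stands. Calls block until the motion is done:
- robot.goto(position, orientation): joint-space move of the TCP to a pose.
- robot.line_to(position, frame=None, v=0.15): straight line of the TCP; frame=None keeps the orientation; v is the mean speed in m/s.
- robot.move_j(angles): joint-space move.
- robot.grip(opening, squeeze=None): finger opening in m; squeeze is the grip in N (None keeps the last); returns when the fingers have stopped.
- robot.hold(seconds).
- robot.ik(position, orientation): joint angles nearest the present ones, or None.
- robot.get_obs(): the state.
- robot.camera(name): name is "scene" or "top" or "wrist"; returns (picture, depth): 400x640x3 uint8, blue, green, red; 400x640 float32, m along the optical axis (not along the pixel's ray), 0 where there is no reading.
- robot.get_calibration(name): a dict with "intrinsics" (3x3 intrinsics, pixels), "k1" (the pictures are not rectified: a ray, as slopes to the right and down, at radius r is drawn at 1 + k1 r^2 times it, then the intrinsics apply), "world_from_camera" (4x4, takes a point from camera to world coordinates); the wrist camera has in their place "hand_eye" (4x4, takes a point from camera to tool coordinates, whose origin is the TCP and whose axes are the flange's). Camera axes: x right, y down, z forward; pixel columns grow to the right and rows downward; lengths in m; the calibration is good to about 2 mm. A picture is of the moment at which its call begins: read the wrist's pose just before it. get_calibration takes no time and is no camera call.
A pose or a line that the arm cannot do raises robot.IKError and nothing moves.
- robot.finish_job(): hands the job in, once; it reports no verdict.
Trained networks look in the newest picture that a camera, given by its name, has taken for a name from the list of things; names that differ only in an ending like _2 or _b are one class to them, and where a whole thing is asked for, a point or a joint stands for the part that bears it (a point fixed in the world has none). Each returns a list of dicts, best first, with "p" (0 to 1); they miss things now and then, are a little off and sometimes report something else, mostly with a low value. They report only what shows in the picture. A call takes as long as a camera call. They do not tell look-alikes from the thing itself.
- robot.boxes_of(camera, query): "at" ([x, y, z] in m, in the coordinates of the camera as it stood for that picture, good to about 4 mm: the middle of the surface that is visible of it).
- robot.landmark_of(camera, query): "at" ([x, y, z] in m, in the coordinates of the camera as it stood for that picture, good to about 4 mm: a listed point, or the origin of a listed thing).
The state is a dict: "time": time; "qpos": joint angles; "joint_vel": joint speeds; "joint_efforts": joint torques, N m; "ee_pos": TCP position; "tcp_rot": TCP orientation; "force": force on the tool from outside, world axes, zero at the start; "wrist_torque": the same for the moment, N m; "opening": finger opening in m.
Only numpy, scipy, OpenCV 4.12 (cv2) and the standard library are available. Lean on these libraries where they do the work, as an engineer would, in place of code of your own. Each camera call takes 0.05 s, during which the arm holds its last target. There are 200 camera calls.

TASK

The heavy steel die block stands end-on and askew on the slotted bed plate. Walk it round on the spot by nudging alternate corners a little at a time, first at the end nearer the robot, then the opposite corner at the end nearer the fence, and so on until one of its long sides (either will do) faces the fence; then push it home so that the whole of that side lies flat against the fence, keeping its corners off the fence until it is nearly square to it. Only push it, never pinch, tip or lift it, and leave the step block, the screw jack, the oil bottle and the hammer as they are.

Things in the scene. Friction and masses are not known exactly. Their poses are not given: they have to be found in the camera images.
- die_block: Loose tool-steel block, about 2.9 kg, 88 mm (x) by 120 mm (y) by 36 mm high, shallow oblong impression and four bolt holes in its top. Origin: centre of its underside; z up. Its long sides are the faces at x = -44 and +44 mm. It starts with its +y end nearer the robot and needs 57 to 90 degrees of turn, one way or the other. A long side pushed near a corner turns it about a point some 30 mm beyond its centre.
- fence: Fixed straight steel bar bolted down on the bed, 40 mm thick, 360 mm long (along its y), 30 mm high, with two bolt nuts on top that rise to 57 mm above the bed. Origin at mid-length at the foot of its working face, on the bed's top; the working face is the plane x = 0, it looks to -x (towards the robot) and the bar lies at x = 0 to 40 mm. The block starts on its -x side.
- bed: Fixed cast-iron bed plate, 440 mm (x) by 620 mm (y), 45 mm thick, its flat top 45 mm above the bench, with five dark T-slots 14 mm wide running along x. The die block slides on it with a friction of about 0.3 (some 9 N to push it along). Origin at the centre of its underside.
- step_block: Bystander: loose dark steel stair-shaped clamp support on the bed, 30 mm (x) by 60 mm (y), 60 mm high at its +y end. Origin at the centre of its underside.
- screw_jack: Bystander: small loose upright steel screw jack on the bed, 48 mm foot diameter, 67 mm tall, with a 46 mm cross pin. Origin at the centre of its underside.
- oil_bottle: Bystander: grey bottle, 60 mm diameter, 150 mm tall, standing on the bench beside the bed at +y. Origin at the centre of its underside.
- hammer: Bystander: hammer lying on the bench beside the bed at -y, handle along its x. Origin under its middle.
Not all that is in view belongs to the job. Leave any blue or orange look-alike of the die_block alone.

How it is judged:
By the outcome, as a careful person would: the job done as asked, in the order asked, and still so for the second after the job is handed in, with the robot touching nothing.
It also fails if it takes over 72 s, if anything falls off the work surface, if the arm or the gripper's body presses on something with over 40 N, if the wrist force passes 120 N, or if a joint passes its speed limit or range.

## Working session

There is one attempt and no reset: what is moved stays moved. The work goes in short steps, each a Python script; the robot and the scene stay as the last script left them, time stands still between calls to the robot, and variables do not carry over. Pictures are saved under pics/ and viewed, about 8 in all and at most 12, crops included, and the job is handed in when it is done.

```bash
ls; mkdir -p pics; cat > h.py <<'E'
import numpy as np, cv2
from rig import robot
def cam(n):
    o=robot.get_obs(); im,d=robot.camera(n); return o,im,d
def K(n): return robot.get_calibration(n)
def unproj(n,u,v,z_world):
    c=K(n); A=np.array(c["intrinsics"]); T=np.array(c["world_from_camera"])
    p=np.array([[(u-A[0,2])/A[0,0],(v-A[1,2])/A[1,1]]]);q=p.copy()
    for _ in range(20): q=p/(1+c["k1"]*(q**2).sum())
    r=T[:3,:3]@np.array([q[0,0],q[0,1],1]); o=T[:3,3]
    return o+r*(z_world-o[2])/r[2]
E
python3 - <<'E'
from h import *
for n in ("scene","top"):
    o,im,d=cam(n); cv2.imwrite(f"pics/{n}0.png",im)
    c=K(n); T=np.array(c["world_from_camera"]); print(n,np.round(T,3).tolist(),c["k1"],np.round(c["intrinsics"],1).tolist())
    for q in ("die_block","fence","step_block","screw_jack","oil_bottle","hammer","bed"):
        for b in robot.landmark_of(n,q)[:3]: print(q,round(b["p"],2),np.round(T@np.r_[b["at"],1],3)[:3])
print(o["time"],o["tcp_rot"],o["force"])
E
```

```text
pics
scene [[0.134, 0.819, -0.558, 1.075], [0.991, -0.117, 0.066, -0.11], [-0.012, -0.562, -0.827, 0.969], [0.0, 0.0, 0.0, 1.0]] 0.031142517630863786 [[374.6, 0.0, 314.1], [0.0, 374.6, 200.7], [0.0, 0.0, 1.0]]
die_block 0.91 [0.543 0.067 0.039]
die_block 0.69 [ 0.226  0.273 -0.004]
die_block 0.69 [ 0.234 -0.337 -0.005]
fence 0.58 [0.682 0.013 0.045]
step_block 0.55 [ 0.474 -0.219  0.041]
step_block 0.32 [0.685 0.011 0.043]
oil_bottle 0.67 [0.419 0.518 0.002]
hammer 0.7 [ 0.386 -0.577 -0.003]
bed 0.71 [0.586 0.026 0.002]
top [[0.014, -0.998, 0.068, 0.373], [-1.0, -0.014, 0.006, -0.026], [-0.005, -0.068, -0.998, 1.612], [0.0, 0.0, 0.0, 1.0]] -0.1329828709557573 [[464.4, 0.0, 325.7], [0.0, 464.4, 195.1], [0.0, 0.0, 1.0]]
die_block 0.98 [ 0.23   0.268 -0.007]
die_block 0.83 [0.543 0.066 0.04 ]
die_block 0.53 [ 0.239 -0.343 -0.002]
fence 0.64 [0.686 0.016 0.046]
step_block 0.63 [ 0.472 -0.223  0.047]
screw_jack 0.6 [0.483 0.295 0.047]
oil_bottle 0.91 [ 0.42   0.515 -0.004]
hammer 0.66 [ 0.386 -0.577 -0.003]
0.4 [-1.02602469e-04  9.91445084e-01  1.30524461e-01  1.92793211e-05] [-0.06279694  0.3713087   0.35909061]
```

View pics/top0.png

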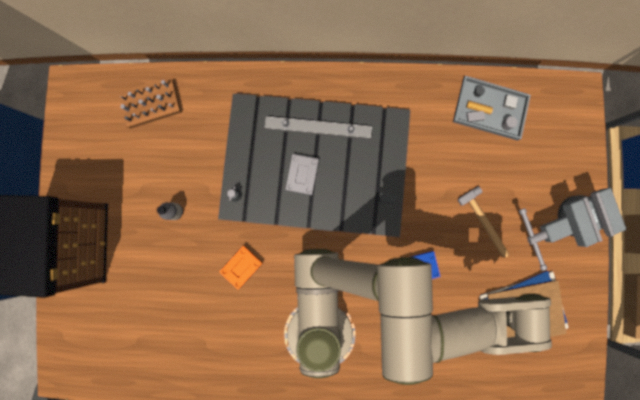

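View pics/scene0.png

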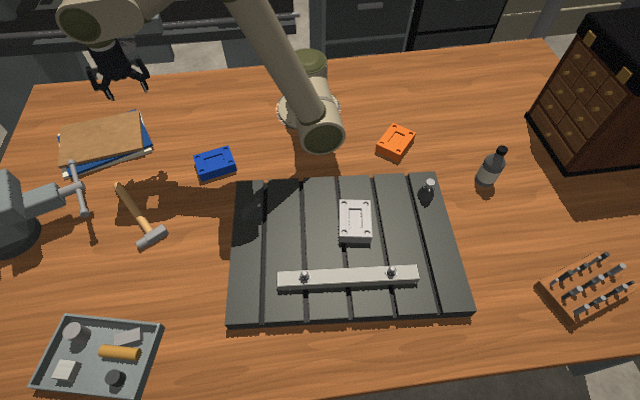

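The real block is the bare-steel one: top (303,174), scene (355,222). The look-alikes are orange at top (240,267) and blue at top (425,264), both on the bench. Next I'll take a close look with the wrist camera.

```bash
cat >> h.py <<'E'
from scipy.spatial.transform import Rotation as R
def quat(yaw): # tool down, tool x along yaw
    return (R.from_euler('z',yaw)*R.from_euler('x',np.pi)).as_quat(scalar_first=True)
def wristT(o):
    T=np.eye(4);T[:3,:3]=R.from_quat(o["tcp_rot"],scalar_first=True).as_matrix();T[:3,3]=o["ee_pos"]
    return T@np.array(K("wrist")["hand_eye"])
def cloud(n,o,d):
    c=K(n);A=np.array(c["intrinsics"]);T=wristT(o) if n=="wrist" else np.array(c["world_from_camera"])
    v,u=np.mgrid[:400,:640].astype(float)
    px,py=(u-A[0,2])/A[0,0],(v-A[1,2])/A[1,1];qx,qy=px,py
    for _ in range(15): f=1+c["k1"]*(qx**2+qy**2);qx,qy=px/f,py/f
    P=np.stack([qx*d,qy*d,d],-1)
    return P@T[:3,:3].T+T[:3,3]
E
python3 - <<'E'
from h import *
print(np.round(K("wrist")["hand_eye"],3).tolist(),np.round(K("wrist")["intrinsics"],0).tolist())
robot.grip(0.0)
robot.goto([0.52,0.05,0.38],quat(0))
o,im,d=cam("wrist"); cv2.imwrite("pics/w0.png",im)
np.savez("w0.npz",im=im,d=d,ee=o["ee_pos"],rot=o["tcp_rot"])
P=cloud("wrist",o,d)
print(o["time"],o["ee_pos"],o["opening"],np.round(o["qpos"],2),(d>0).mean())
print("z hist",np.histogram(P[d>0][:,2],bins=np.arange(-.01,.13,.01)))
T=wristT(o)
for q in("die_block","fence"):
    for b in robot.landmark_of("wrist",q)[:3]: print(q,round(b["p"],2),np.round(T@np.r_[b["at"],1],3)[:3])
E
```

```text
[[0.001, -0.959, -0.284, 0.071], [1.0, 0.001, 0.0, -0.001], [0.0, -0.284, 0.959, -0.143], [0.0, 0.0, 0.0, 1.0]] [[293.0, 0.0, 318.0], [0.0, 293.0, 204.0], [0.0, 0.0, 1.0]]
4.0833 [0.52008954 0.04937912 0.379769  ] -0.00017148311498149283 [-0.13  0.27  1.04 -0.    1.83  1.44] 0.99590234375
z hist (array([18383, 84063,  1276,  3126, 11146, 73709,   862,   949, 10087,
        4257,   898,   824,   545,   134]), array([-0.01,  0.  ,  0.01,  0.02,  0.03,  0.04,  0.05,  0.06,  0.07,
        0.08,  0.09,  0.1 ,  0.11,  0.12,  0.13]))
die_block 0.85 [0.231 0.269 0.003]
die_block 0.76 [0.543 0.07  0.046]
die_block 0.66 [ 0.239 -0.341 -0.001]
fence 0.72 [0.687 0.012 0.045]
fence 0.52 [0.543 0.069 0.049]
```

View pics/w0.png

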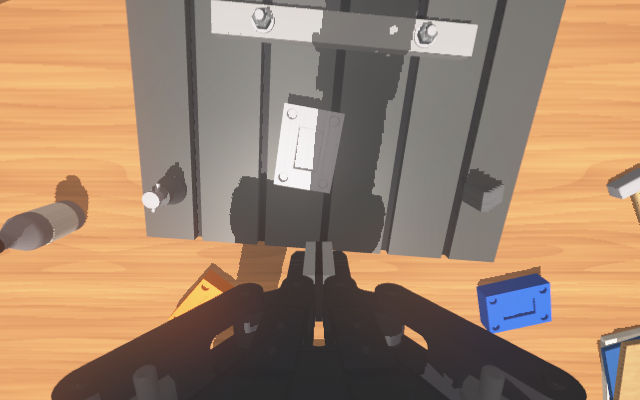

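The wrist view shows the steel block at (308,147), turned a little, with the fence above it at (345,30). The bystanders stand clear at (160,195) and (483,190). Next I'll fit poses from the depth.

```bash
cat >> h.py <<'E'
def edgeclean(P,lo,hi,box):
    m=(P[...,2]>lo)&(P[...,2]<hi)&(P[...,0]>box[0])&(P[...,0]<box[1])&(P[...,1]>box[2])&(P[...,1]<box[3])
    m=cv2.morphologyEx(m.astype(np.uint8),cv2.MORPH_OPEN,np.ones((3,3)))
    n,l,s,_=cv2.connectedComponentsWithStats(m)
    return l==1+np.argmax(s[1:,4])
def block(P,c,r=.1):
    m=edgeclean(P,.070,.092,(c[0]-r,min(c[0]+r,.665),c[1]-r,c[1]+r))
    (x,y),(w,h),a=cv2.minAreaRect((P[m][:,:2]*1000).astype(np.float32))
    if w>h: a+=90   # a now: direction of short side
    a=(a+90)%180-90 # block x axis (short) dir, deg mod 180
    return np.array([x,y])/1000,a,sorted((w,h)),np.median(P[m][:,2])
def fence(P):
    m=edgeclean(P,.064,.086,(.62,.76,-.25,.25)); q=P[m][:,:2]
    ys=np.arange(q[:,1].min()+.02,q[:,1].max()-.02,.006);f=[]
    for y in ys:
        s=q[abs(q[:,1]-y)<.003]
        if len(s): f.append((y,np.percentile(s[:,0],2)))
    f=np.array(f);k=np.polyfit(f[:,1-1],f[:,1],1)
    r=f[:,1]-np.polyval(k,f[:,0]);g=abs(r)<.003;k=np.polyfit(f[g,0],f[g,1],1)
    return k,(q[:,1].min(),q[:,1].max()),np.std(r),cv2.minAreaRect((q*1000).astype(np.float32)),np.median(P[m][:,2])
E
python3 - <<'E'
from h import *
z=np.load("w0.npz");P=cloud("wrist",dict(ee_pos=z["ee"],tcp_rot=z["rot"]),z["d"])
print("wrist",block(P,(.543,.068)),fence(P))
for y in(.02,.1):
    pass
o,im,d=cam("top");P=cloud("top",o,d);
for n in("scene",):
    o,im,d=cam(n);P=cloud(n,o,d);print(n,block(P,(.543,.068)),fence(P))
E
```

```text
wrist (array([0.54423535, 0.06591681]), 80.14049530029297, [87.98993682861328, 120.09911346435547], np.float64(0.0813151676406264)) (array([0.08128434, 0.68511439]), (np.float64(-0.16494516044406105), np.float64(0.19577095675490824)), np.float64(0.00011141507464921533), ((706.3969116210938, 15.244613647460938), (359.8819580078125, 40.909034729003906), 85.29672241210938), np.float64(0.07547137879893645))
scene (array([0.54630579, 0.06731212]), 80.04591369628906, [86.46512603759766, 122.5345687866211], np.float64(0.07967734863325043)) (array([0.08403879, 0.68861328]), (np.float64(-0.16578771090946987), np.float64(0.19478722116731373)), np.float64(0.007349800536270785), ((708.0774536132812, 14.746856689453125), (359.09814453125, 41.754947662353516), 85.42183685302734), np.float64(0.07466883660749968))
```

The fits from the two cameras agree. The block's yaw is 80.1° and the fence's is -4.65°, so it needs about 85° clockwise. That means nudging the near end towards +y and the fence end towards -y. I'll do the first pair now.

```bash
cat >> h.py <<'E'
import json
rot2=lambda a:np.array([[np.cos(a),-np.sin(a)],[np.sin(a),np.cos(a)]])
FY=-np.arctan(.0813)
def look(prev): # scene view; bias-corrected, falls back to prev when occluded
    o,im,d=cam("scene")
    try:
        c,a,wh,z=block(cloud("scene",o,d),prev[:2])
        c=c-[.0021,.0014]; a=np.radians(a)
        a=prev[2]+(a-prev[2]+np.pi/2)%np.pi-np.pi/2
        ok=abs(wh[0]-87)<4 and abs(wh[1]-122)<4 and abs(a-prev[2])<.2
    except Exception as e: ok=False;wh=str(e)
    print("look",ok,np.round(wh,1) if ok else wh,np.round([*c,np.degrees(a)],4) if ok else "")
    return np.array([*c,a]) if ok else np.array(prev)
def nudge(b,s,deg,zlow=.055,zup=.112,half=.011,yl=.050):
    """b=(x,y,yaw); push face x=s*44mm at local y=-s*yl; returns predicted pose"""
    b=np.array(b); w=lambda b,p:b[:2]+rot2(b[2])@np.array(p)
    piv=w(b,(0,s*.030)); th=-np.radians(deg)
    b2=np.array([*(piv+rot2(th)@(b[:2]-piv)),b[2]+th])
    pre=w(b,(s*(.044+half+.014),-s*yl)); con=w(b,(s*(.044+half+.002),-s*yl))
    end=w(b2,(s*(.044+half),-s*yl)); ret=w(b2,(s*(.044+half+.014),-s*yl))
    q=quat(b[2]);q2=quat(b2[2])
    robot.line_to([*pre,zup],q,v=.25); robot.line_to([*pre,zlow],v=.2)
    robot.line_to([*con,zlow],v=.15); robot.line_to([*end,zlow],q2,v=.06)
    f=robot.get_obs()["force"]
    robot.line_to([*ret,zlow],v=.15); robot.line_to([*ret,zup],v=.25)
    o=robot.get_obs();print("nudge",s,"F",np.round(f,1),"t",round(o["time"],2),"pred",np.round([*b2[:2],np.degrees(b2[2])],4))
    return b2
def save(b): json.dump(list(map(float,b)),open("b.json","w"))
def load(): return np.array(json.load(open("b.json")))
E
python3 - <<'E'
from h import *
b=np.array([.5442,.0659,np.radians(80.14)])
w=b[:2]+rot2(b[2])@np.array([-.069,.05])
robot.goto([*w,.15],quat(b[2]))
b=nudge(b,-1,8); b=look(b)
b=nudge(b,1,8.5); save(b); b=look(b); save(b)
o,im,d=cam("scene");cv2.imwrite("pics/s1.png",im[120:340,200:500])
E
```

```text
nudge -1 F [0.  0.6 0.6] t 7.69 pred [5.452e-01 7.000e-02 7.214e+01]
look True [ 87.8 123. ] [5.45500e-01 6.95000e-02 7.24177e+01]
nudge 1 F [1.3 1.1 0.4] t 10.3 pred [ 0.5438  0.0654 63.9177]
look True [ 88.1 122.8] [ 0.544   0.0645 63.8161]
```

View pics/s1.png

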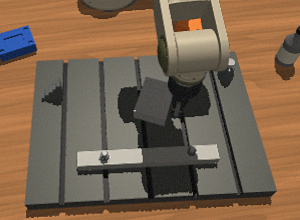

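The crop shows the block turned clockwise to (155,100), with the tool beside it at (185,95). The prediction is good to about 1 mm and 0.3°, so I'll carry on with the remaining nudges.

```bash
python3 - <<'E'
from h import *
b=load()
for i in range(6):
    n=8-i; deg=np.degrees(b[2]-FY)/n
    b=nudge(b,-1 if i%2==0 else 1,deg); save(b); b=look(b); save(b)
E
```

```text
nudge -1 F [-0.7 -0.6 -0.4] t 12.96 pred [ 0.5463  0.0684 55.2581]
look True [ 88.4 123.6] [ 0.5454  0.0687 55.9561]
nudge 1 F [2.3 1.3 1.7] t 15.57 pred [ 0.5426  0.0652 47.2984]
look True [ 84.8 118.7] [ 0.5425  0.0613 47.7129]
nudge -1 F [ 0.3 -0.2  0.9] t 18.18 pred [ 0.5458  0.0645 38.9861]
look True [ 90.2 122.2] [ 0.5443  0.0667 41.3235]
nudge 1 F [2.4 1.4 1. ] t 20.81 pred [ 0.5404  0.0639 32.1292]
look False [56.51875686645508, 70.66299438476562] 
nudge -1 F [-2.   0.5  1.3] t 23.44 pred [ 0.5447  0.0661 22.9349]
look True [ 90.4 123. ] [ 0.5436  0.0658 24.1775]
nudge 1 F [ 2.9 -0.1  1.7] t 26.07 pred [ 0.5389  0.0641 14.569 ]
look False [21.121604919433594, 45.71583938598633]
```

```bash
cat >> h.py <<'E'
def wlook(prev,name):
    robot.line_to([*(np.array(robot.get_obs()["ee_pos"])[:2]),.25],v=.3)
    robot.line_to([.44,.06,.30],quat(FY),v=.3)
    o,im,d=cam("wrist");cv2.imwrite(f"pics/{name}.png",im);P=cloud("wrist",o,d)
    c,a,wh,z=block(P,prev[:2]);k=fence(P)[0]
    a=np.radians(a);a=prev[2]+(a-prev[2]+np.pi/2)%np.pi-np.pi/2
    n=np.array([1,-k[0]])/np.hypot(1,k[0]);t=np.array([k[0],1])/np.hypot(1,k[0])
    dist=(np.array([k[1],0])-c)@n
    print("wlook",np.round(wh,1),np.round([*c,np.degrees(a)],4),"fence",k,"rel deg",round(np.degrees(a+np.arctan(k[0])),2),"gap mm",round(1000*dist-44,1),"t",o["time"])
    return np.array([*c,a]),k
E
python3 - <<'E'
from h import *
b=load()
b=nudge(b,-1,np.degrees(b[2]-FY)/2); b=look(b);save(b)
b=nudge(b,1,np.degrees(b[2]-FY)); save(b)
b,k=wlook(b,"w1");save(b)
E
```

```text
nudge -1 F [-2.1  0.7  0.8] t 28.72 pred [0.5438 0.065  4.9605]
look True [ 90.9 120.3] [0.5433 0.0645 5.6239]
nudge 1 F [ 2.9 -0.6  1.5] t 31.38 pred [ 0.5379  0.0645 -4.6479]Traceback (most recent call last):
  File "<stdin>", line 5, in <module>
  File "h.py", line 78, in wlook
    c,a,wh,z=block(P,prev[:2]);k=fence(P)[0]
                                 ~~~~~^^^
  File "h.py", line 37, in fence
    m=edgeclean(P,.064,.086,(.62,.76,-.25,.25)); q=P[m][:,:2]
  File "h.py", line 29, in edgeclean
    return l==1+np.argmax(s[1:,4])
                ~~~~~~~~~^^^^^^^^^
    return _wrapfunc(a, 'argmax', axis=axis, out=out, **kwds)
    return bound(*args, **kwds)
ValueError: attempt to get argmax of an empty sequence
```

View pics/w1.png

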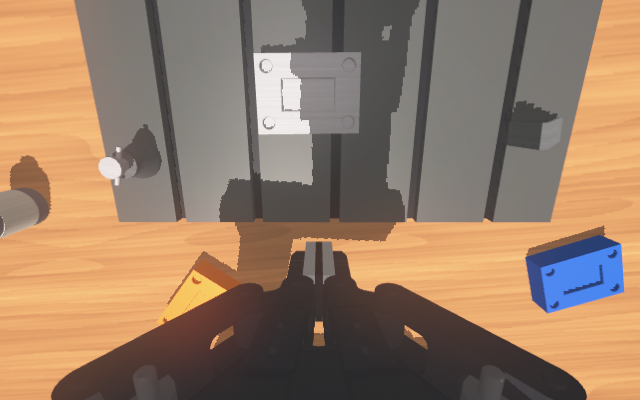

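The block sits square to the slots at (307,93), with the fence just out of view. I'll look again from a bit higher and then push with both open fingers.

```bash
sed -i 's/\[.44,.06,.30\]/[.50,.06,.38]/' h.py; python3 - <<'E'
from h import *
b,k=wlook(load(),"w2");save(b)
n=np.array([np.cos(FY),np.sin(FY)]);f0=np.array([.68511,0]);F=lambda c:(f0-c)@n
q=quat(FY);print("tangential ends of push at 88+11 from fence")
robot.grip(.07)
g=F(b[:2])-.044; c=b[:2]-n*(.044+.011+.025)
robot.goto([*c,.12],q);robot.line_to([*c,.052],v=.2)
c=b[:2]+n*(g-.006-.055)
robot.line_to([*c,.052],v=.06)
o=robot.get_obs();print("t",o["time"],"F",np.round(o["force"],1),o["ee_pos"],o["opening"])
cc,a,wh,z=(lambda r:r)(block(cloud("scene",*[cam("scene")[i] for i in(0,2)]),b[:2]+n*(g-.006)))
print(cc-[.0021,.0014],a,wh,"gap",1000*(F(cc-[.0021,.0014])-.044))
E
```

```text
wlook [ 87.8 120.1] [ 0.5372  0.0647 -3.6821] fence [0.08096077 0.68502761] rel deg 0.95 gap mm 108.5 t 33.7167
tangential ends of push at 88+11 from fence
t 38.225 F [-12.1   1.3   5.2] [0.58238059 0.06125038 0.05132115] 0.07025044288745833
[0.62612528 0.05668624] -4.3730316162109375 [79.1551284790039, 120.24608612060547] gap 19.38418087636215
```

```bash
python3 - <<'E'
from h import *
n=np.array([np.cos(FY),np.sin(FY)]);f0=np.array([.68511,0])
p=np.array(robot.get_obs()["ee_pos"])[:2]
for i in range(24):
    p=p+n*.001; robot.line_to([*p,.052],v=.02)
    o=robot.get_obs();f=o["force"][:2]@n
    if i%3==0 or f<-18: print(i,round(f,1),"tcp-fence mm",round(1000*((f0-o["ee_pos"][:2])@n),1),o["time"])
    if f<-27: break
robot.hold(.2)
e=np.array(robot.get_obs()["ee_pos"])[:2]
robot.line_to([*(e-n*.03),.052],v=.1);robot.line_to([*(e-n*.03),.13],v=.25)
b=np.array([*(f0+n*-.044+np.array([.005,.06])),FY]);save(b)
robot.goto([.50,.06,.38],quat(FY))
o,im,d=cam("wrist");cv2.imwrite("pics/w3.png",im[0:200,150:550]);np.savez("w3.npz",d=d,ee=o["ee_pos"],rot=o["tcp_rot"]);print(o["time"],o["ee_pos"])
P=cloud("wrist",o,d);Q=P.copy();Q[...,:2]=np.stack([(P[...,:2]-f0)@n,(P[...,:2]-f0)@np.array([-n[1],n[0]])],-1)
# local fence frame: block top z>.0785, x in -.11..0.005
m=(Q[...,2]>.0783)&(Q[...,2]<.09)&(Q[...,0]>-.12)&(Q[...,0]<.012)&(abs(Q[...,1]-.06)<.1)
m=cv2.morphologyEx(m.astype(np.uint8),cv2.MORPH_OPEN,np.ones((3,3)))>0
print(cv2.minAreaRect((Q[m][:,:2]*1000).astype(np.float32)))
for y in np.arange(.01,.125,.012):
    s=Q[m&(abs(Q[...,1]-y)<.003)][:,0]
    f=Q[(abs(Q[...,1]-y)<.003)&(Q[...,2]>.07)&(Q[...,2]<.0783)&(abs(Q[...,0])<.06)][:,0]
    if len(s): print(round(y,3),np.round([s.min()*1000,s.max()*1000],1),np.round(f.min()*1000,1) if len(f) else "")
E
```

```text
0 -5.8 tcp-fence mm 107.3 38.575
3 -12.2 tcp-fence mm 105.4 39.325
6 -11.8 tcp-fence mm 102.4 40.075
9 -12.3 tcp-fence mm 99.4 40.825
12 -19.0 tcp-fence mm 98.0 41.575
13 -22.7 tcp-fence mm 98.0 41.825
14 -26.7 tcp-fence mm 98.0 42.075
15 -31.4 tcp-fence mm 98.1 42.325
44.5083 [0.50018187 0.05992905 0.37794329]
((-37.832149505615234, 58.93138885498047), (132.41888427734375, 99.1343002319336), 89.95632934570312)
0.01 [-87.2   0.2] -17.9
0.022 [-87.2  -0.1] -59.3
0.034 [-87.2   0.1] -59.5
0.046 [-87.2  -0.2] -59.5
0.058 [-87.4  -0.1] -59.2
0.07 [-87.4  -0.2] -59.5
0.082 [-87.3  -0.1] -59.4
0.094 [-87.3  -0. ] -17.1
0.106 [-87.3  -0.5] -16.9
0.118 [10.1 11.8] 0.0
```

View pics/w3.png

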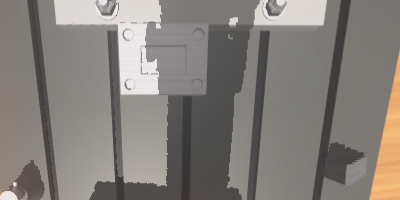

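The crop shows the block at (163,58), its upper long side on the fence line at row 24 along its whole length. The jack and step block are undisturbed. Rear-edge depth is constant to 0.2 mm, and pressing met a hard stop at 31 N. I'll hand in.

```bash
python3 - <<'E'
from h import *
robot.hold(.3);robot.finish_job();print(robot.get_obs()["time"])
E
```

```text
the job is handed in; nothing more can be done
the job is handed in; nothing more can be done
```

The die block is home: one long side lies flat against the fence along its full length. I handed the job in at about 45 s of robot time.

- **Turning:** I walked the block round on the spot, about 84° clockwise, in 10 small alternate corner nudges. They began at the end nearer the robot. The block came out within 1° of square, still 108 mm from the fence.
- **Pushing home:** I pushed it with both open fingers until it met a hard stop at 31 N, then backed the tool off clear.
- **Last checks:** By wrist depth, the front edge is within 0.5 mm of the fence face. The rear edge is parallel to the fence within 0.2 mm over about 96 mm, and the picture agrees. The step block and screw jack look undisturbed. I planned no move near the hammer or oil bottle, but the last crop does not show them.
- **Checks that failed:**
  - Two scene-camera fits during the turn were blocked by the arm, so I used the predicted pose for those.
  - One fit near the fence was cut off by my own crop limit, and I ignored it.
  - The first wrist check missed the fence, so I retook it from higher up.
  - The overall rectangle fit in the last check came out too large (132 × 99 mm) because it picked up points outside the block. I relied on the edge-by-edge readings instead.

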